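# Make up two lab kits from the bench stock

## Robot

A 6-joint arm with a two-finger parallel gripper is mounted at the origin on the work surface. World frame = base frame: x ahead of the robot, y to its left, z up, the work surface at z = 0. Lengths are in m, angles in rad, forces in N, time in s.
With the tool pointing down it reaches from about 0.225 to 0.875 m from the base axis. Payload 3.4 kg.
Tool frame: the origin (TCP) lies between the finger pads; the fingertips stand 11 mm ahead of it and the grasp point (between the pads) lies 8 mm behind it; z points along the fingers, y is the line along which they close (so a half turn about z gives the same grasp; the last joint's range is limited). The gripper opens to 85 mm and grips with 20 to 120 N. Pads are 22 mm wide; open, the fingers measure 114 mm over their backs; the gripper's body (76 mm by 85 mm) begins 54 mm behind the grasp point. The pads swing forward as they close: fully open they stand 13 mm farther back than shut.
Start: joints at [1.04, 0.276, 1.505, -0, 1.361, -0.121], TCP at [0.229, 0.527, 0.242] pointing down, gripper open.
Joint ranges: [-2.89, 2.89], [-0.75, 2.08], [0.22, 2.7], [-1.18, 4.32], [0.11, 2.71], [-2.7, 2.7]. Speed limits (rad/s): [2.57, 2.57, 3.14, 3.14, 3.14, 3.14].

## Interface

Orientations are given as a unit quaternion [w, x, y, z].
In Python, from rig import manip, imaging gives the robot as it stands. The module is installed in compiled form; this text tells all that it offers.
- The arm moves only by the tool jog_arm, never from a script. Its argument "deltas" is one flat list of numbers, 7 for each row, row after row: the turn, a rotation vector about the world's x, y, z in degrees, then the shift along the world's x, y, z in mm, then the opening, from 0 (shut) to 1 (fully open). In form: [ax, ay, az, tx, ty, tz, gripper, ax, ay, az, tx, ty, tz, gripper, ...]. A call has 1 to 20 rows; each row is the pose to reach, as a shift and turn from the pose commanded when the call began; what a row does not reach only later rows make up. A row lasts 1/10 s, in which the tool goes at most 50 mm and 8.59 degrees, less where a joint would pass 70% of its speed; a pose out of reach is approached as far as the arm can. A call with a gripper value outside its range is refused whole. The fingers move at their own pace and stop on an object; "grip_force" is the grip in N (left out, the last holds). Time passes only in rows, so rows that repeat a pose let the fingers close. It gives the time, the measured TCP pose, the force, the opening and the grip force at its end, in the units of the state.
- manip.get_state(): the state, without advancing time (a new reading comes with each control period).
- imaging.get_image(name): name is "scene" or "top"; returns the picture (420x560x3 uint8, blue, green, red); there is no depth.
- imaging.calibration(name): a dict with "mtx" (3x3 intrinsics, pixels), "dist" ([k1, k2, p1, p2, k3] as OpenCV has them; the pictures are not rectified), "cam_to_world" (4x4, takes a point from camera to world coordinates). Camera axes: x right, y down, z forward; pixel columns grow to the right and rows downward; lengths in m; the calibration is good to about 2 mm. A picture is of the moment at which its call begins. calibration takes no time and is no camera call.
- manip.sign_off(): hands the job in; it is judged then, once.
The state is a dict: "clock": time; "qpos": joint angles; "qd": joint speeds; "effort": joint torques, N m; "position": TCP position; "ee_rot": TCP orientation; "contact_force": force on the tool from outside, world axes, zero at the start; "moment": the same for the moment, N m; "width": finger opening in m; "gripper_force": force on a finger pad.
Only numpy, scipy, OpenCV 4.12 (cv2) and the standard library are available. Lean on these libraries where they do the work, as an engineer would, in place of code of your own. Each camera call takes 0.05 s, during which the arm holds its last target. There are 200 camera calls.

## Task

Make up two kits from the stock standing on the bench. First put the small bottle and the specimen pot in the two-compartment tray; only when that kit is complete, put the big bottle, the carton and the steel beaker in the three-compartment tray. One thing to a compartment, any compartment of the right tray, each set down (not dropped) standing upright on the tray's floor; tip nothing over, and leave the tube rack, glove box and timer where they are.

Things in the scene. Friction and masses are not known exactly. Their poses are not given: they have to be found in the camera images.
- tray2: The two-compartment tray. Grey plastic kit tray, fixed to the bench, open on top, 186 mm long (its y) x 94 mm (its x), 2 equal square compartments in a row along y, each 84 mm (y) x 82 mm (x) inside, centres at y = -45 and +45 mm, x = 0. Outer walls and dividers 6 mm thick, tops 20 mm above the bench; floor 6 mm above the bench. Origin: centre of the underside, on the bench; z up. Its place and yaw vary.
- tray3: The three-compartment tray. Grey plastic kit tray, fixed to the bench, open on top, 276 mm long (its y) x 94 mm (its x), 3 equal square compartments in a row along y, each 84 mm (y) x 82 mm (x) inside, centres at y = -90, 0 and +90 mm, x = 0. Outer walls and dividers 6 mm thick, tops 20 mm above the bench; floor 6 mm above the bench. Origin: centre of the underside, on the bench; z up. Its place and yaw vary.
- bottle_small: Small bottle: white plastic, round, 72 mm tall; body 36 mm diameter up to z = 50 mm, short shoulder, screw cap 24 mm diameter from z = 58 to 72 mm; paper label; about 70 g. Loose, stands upright on the bench. Origin: centre of the underside; z up.
- pot: Specimen pot: squat round white plastic pot, 62 mm tall; body 56 mm diameter, wide flat lid 60 mm diameter from z = 45 to 62 mm (lid fixed on); about 70 g. Loose, stands upright on the bench. Origin: centre of the underside; z up.
- bottle_big: Big bottle: white plastic, round, 106 mm tall; body 48 mm diameter up to z = 78 mm, short shoulder, screw cap 30 mm diameter from z = 86 to 106 mm; paper label; about 160 g. Loose, stands upright on the bench. Origin: centre of the underside; z up.
- carton: Carton: closed rigid cardboard box 40 mm (its x) x 62 mm (its y) x 75 mm tall; about 90 g. Loose, stands upright on the bench. Origin: centre of the underside; z up.
- beaker: Steel beaker: open, straight-sided, 58 mm outer diameter, 80 mm tall, wall 3 mm; about 130 g. Loose, stands upright on the bench. Origin: centre of the underside; z up.
- tube_rack: Bystander, loose, not to be moved: green test-tube rack 150 mm (its x) x 60 mm, 90 mm tall with its capped tubes. Origin: centre of the underside.
- glove_box: Bystander, loose, not to be moved: brown cardboard glove box with a blue band round it, 220 mm (its x) x 120 mm, 75 mm tall, with a blue glove showing in the hole on top, up to 90 mm. Origin: centre of the underside.
- timer: Bystander, loose, not to be moved: flat dark grey bench timer 50 mm (its x) x 75 mm, 22 mm tall. Origin: centre of the underside.

How it is judged:
By the outcome, as a careful person would: the job done as asked, in the order asked, and still so for the second after the job is handed in, with the robot touching nothing.
It also fails if it takes over 120 s, if anything falls off the work surface, if the arm or the gripper's body presses on something with over 40 N, if the wrist force passes 120 N, or if a joint passes its speed limit or range.

## Working session

There is one attempt and no reset: what is moved stays moved. The work goes in short steps, Python scripts to look and compute and a tool call to move; the robot and the scene stay as the last step left them, time stands still between calls to the robot, and variables do not carry over. Pictures are saved under pics/ and viewed, at most 14 in all, crops included, and the job is handed in when it is done.

Besides the shell and the picture viewer there is one more tool, called after ">>>" as name(argument=value, ...) on one line, values as JSON. jog_arm: Moves the arm, as the interface text tells. Its arguments: {"type":"object","properties":{"deltas":{"type":"array"},"grip_force":{"type":"number"}},"required":["deltas"]}

```bash
mkdir -p pics; python3 - <<'E'
from rig import manip, imaging
import cv2
print(manip.get_state())
for n in("scene","top"):
    cv2.imwrite(f"pics/{n}0.png",imaging.get_image(n)); print(imaging.calibration(n))
E
```

```text
{'clock': 0.0, 'qpos': array([ 1.03998947e+00,  2.76616124e-01,  1.50617806e+00,  1.65441178e-05,
        1.36068808e+00, -1.21001716e-01]), 'qd': array([-0.00125751,  0.00019718,  0.00151274, -0.00040943,  0.00171403,
        0.0021058 ]), 'effort': array([-1.92941834e-04, -4.16774011e+01, -2.45813316e+01, -4.02241858e-04,
        1.07156660e-02, -1.04315311e-05]), 'position': array([0.22883097, 0.52693369, 0.24140974]), 'ee_rot': array([-3.10156492e-04,  2.03473378e-01,  9.79080023e-01, -8.92481374e-04]), 'contact_force': array([-0.42791533, -0.2968802 , -0.15284502]), 'moment': array([ 0.0024689 , -0.00448233,  0.0100294 ]), 'gripper_force': 0.0, 'width': 0.08534947087245494}
{'mtx': array([[504.53074603,   0.        , 283.32204187],
       [  0.        , 504.53074603, 205.57536164],
       [  0.        ,   0.        ,   1.        ]]), 'dist': array([-0.03875025,  0.        ,  0.        ,  0.        ,  0.        ]), 'cam_to_world': array([[-0.85412836,  0.33614742, -0.39682446,  1.15609891],
       [ 0.51979554,  0.52735746, -0.67209129,  0.95696061],
       [-0.01665342, -0.78031982, -0.62515889,  0.92473931],
       [ 0.        ,  0.        ,  0.        ,  1.        ]])}
{'mtx': array([[419.45304468,   0.        , 278.97899988],
       [  0.        , 419.45304468, 215.43728804],
       [  0.        ,   0.        ,   1.        ]]), 'dist': array([-0.09878485,  0.        ,  0.        ,  0.        ,  0.        ]), 'cam_to_world': array([[-0.02726604, -0.98585458,  0.16537024,  0.44339605],
       [-0.9993043 ,  0.03109269,  0.02059503, -0.00379656],
       [-0.02544551, -0.16469365, -0.98601649,  1.04529678],
       [ 0.        ,  0.        ,  0.        ,  1.        ]])}
```

View pics/top0.png

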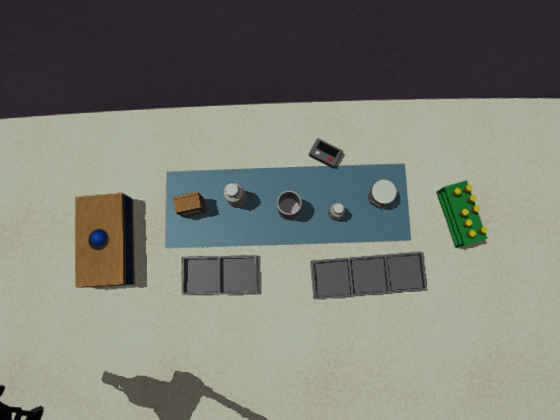

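View pics/scene0.png

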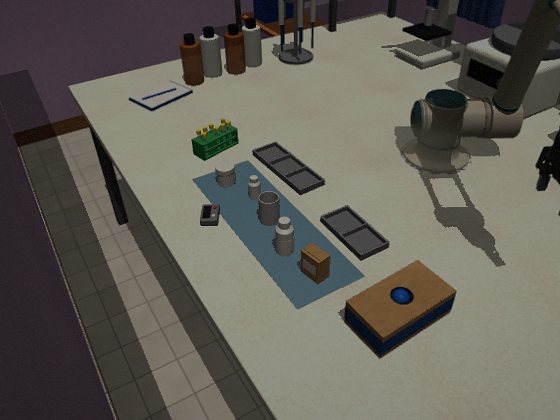

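The top view shows, left to right: carton (188,203), big bottle (234,193), beaker (289,203), small bottle (338,211) and pot (383,192). Tray2 is at about (220,275) and tray3 at about (369,275). The scene view shows the same objects. Next I'll enlarge the area.

```bash
python3 - <<'E'
import cv2
a=cv2.imread("pics/top0.png")[160:310,160:440]
b=cv2.imread("pics/scene0.png")[135:295,190:395]
g=lambda i:cv2.convertScaleAbs(i,alpha=1.6,beta=10)
cv2.imwrite("pics/tc.png",cv2.resize(g(a),(784,420),interpolation=2))
cv2.imwrite("pics/sc.png",cv2.resize(g(b),None,fx=3.6,fy=3.6,interpolation=2))
E
```

```text
(no output)
```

View pics/tc.png

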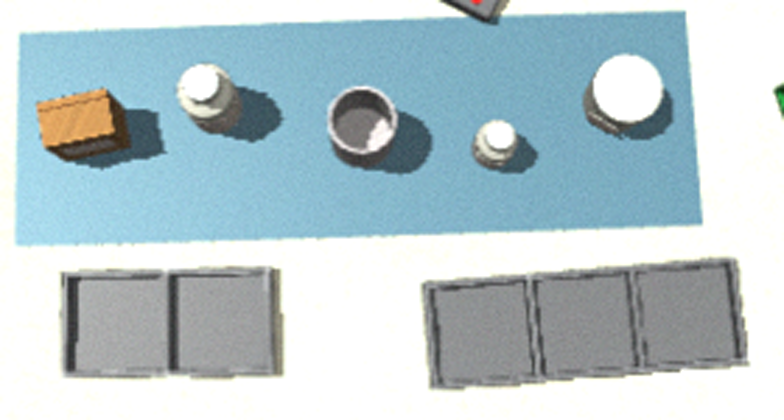

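View pics/sc.png

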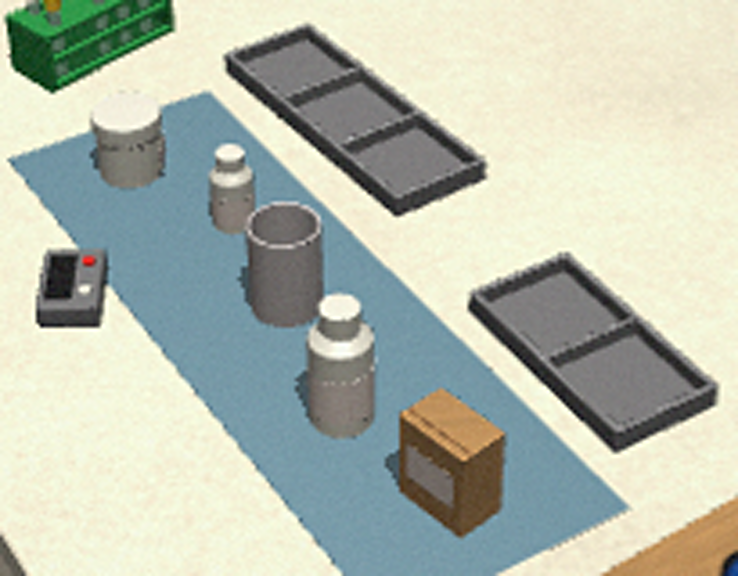

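```bash
cat > h.py <<'E'
import numpy as np, cv2
from rig import manip, imaging
def ray(n,px,z):
    c=imaging.calibration(n); p=cv2.undistortPoints(np.float64(px).reshape(-1,1,2),c["mtx"],c["dist"])[:,0]
    T=c["cam_to_world"]; d=np.c_[p,np.ones(len(p))]@T[:3,:3].T; o=T[:3,3]
    return (o+d*((z-o[2])/d[:,2])[:,None])[:,:2]
def blobs(m,amin):
    cs,_=cv2.findContours(m.astype(np.uint8),cv2.RETR_EXTERNAL,cv2.CHAIN_APPROX_NONE)
    return [c for c in cs if cv2.contourArea(c)>amin]
E
cat > m.py <<'E'
from h import *
im=cv2.imread("pics/top0.png"); hsv=cv2.cvtColor(im,cv2.COLOR_BGR2HSV)
U=4; big=cv2.resize(im,None,fx=U,fy=U,interpolation=cv2.INTER_CUBIC); hb=cv2.cvtColor(big,cv2.COLOR_BGR2HSV)
H,S,V=[hb[...,i].astype(int) for i in range(3)]
un=lambda c:(c.reshape(-1,2)+.5)/U-.5
box=np.zeros(V.shape,bool); box[170*U:240*U,166*U:408*U]=1
f=lambda a:np.round(a,4).tolist()
for x,y in [(202-0,275),(240,275),(185,202),(384,190),(338,209),(232,188),(338,215),(289,190),(260,220)]: print((x,y),hsv[y,x])
for c in blobs(box&(V>165)&(S<60),300):
    u=un(c); q=u.mean(0)
    for z in(.062,.072,.106):
        w=ray("top",u,z); (cx,cy),r=cv2.minEnclosingCircle(np.float32(w)*1000)
        print("bright",q.round(1),z,round(cx),round(cy),"d",round(2*r,1),"aread",round(2000*np.sqrt(cv2.contourArea(np.float32(w))/np.pi),1))
for c in blobs(box&(H<25)&(S>90)&(V>100),1500):
    w=ray("top",un(c),.075); print("carton",cv2.minAreaRect(np.float32(w)*1000))
tm=(S<50)&(V<130); tm[:245*U]=0; tm[310*U:]=0; tm[:,:150*U]=0
tm=cv2.morphologyEx(tm.astype(np.uint8),cv2.MORPH_CLOSE,np.ones((9,9)))
for c in blobs(tm,20000):
    for z in(0,.02): print("tray",z,cv2.minAreaRect(np.float32(ray("top",un(c),z))*1000))
g=cv2.cvtColor(big,cv2.COLOR_BGR2GRAY)[180*U:225*U,268*U:312*U]
for cc in cv2.HoughCircles(g,cv2.HOUGH_GRADIENT,1,10,param1=80,param2=15,minRadius=40,maxRadius=60)[0][:4]:
    p=(cc[:2]+.5)/U-.5+[268,180]; print("beaker",p,cc[2]/U,ray("top",[p],.08), ray("top",[p+[cc[2]/U,0]],.08))
E
python3 m.py
```

```text
(202, 275) [ 90   5 100]
(240, 275) [60  3 95]
(185, 202) [ 15 153 130]
(384, 190) [ 41  20 178]
(338, 209) [ 56  11 178]
(232, 188) [ 84   7 176]
(338, 215) [ 33  19 122]
(289, 190) [100  52 118]
(260, 220) [ 98  86 128]
bright [338.1 207.7] 0.062 622 -124 d 21.8 aread 20.2
bright [338.1 207.7] 0.072 621 -123 d 21.6 aread 20.0
bright [338.1 207.7] 0.106 614 -119 d 20.8 aread 19.3
bright [230.7 189. ] 0.062 677 132 d 30.3 aread 27.5
bright [230.7 189. ] 0.072 675 131 d 30.0 aread 27.3
bright [230.7 189. ] 0.106 667 126 d 28.9 aread 26.3
bright [383.7 191. ] 0.062 660 -236 d 57.2 aread 55.3
bright [383.7 191. ] 0.072 657 -234 d 56.6 aread 54.8
bright [383.7 191. ] 0.106 650 -226 d 54.6 aread 52.9
carton ((646.2515258789062, 236.27975463867188), (39.338802337646484, 61.35298156738281), 10.561052322387695)
tray 0 ((473.40032958984375, 167.30877685546875), (200.9036407470703, 99.39679718017578), 89.30838012695312)
tray 0.02 ((472.82623291015625, 164.03497314453125), (197.05972290039062, 97.4950942993164), 89.308349609375)
tray 0 ((461.9616394042969, -199.8627166748047), (99.13227081298828, 285.9449157714844), 2.7930331230163574)
tray 0.02 ((461.6064147949219, -196.11131286621094), (97.23551177978516, 280.4738464355469), 2.79305100440979)
beaker [288.75 202.25] 10.625 [[ 0.63591255 -0.0074009 ]] [[ 0.63511261 -0.03229162]]
beaker [289.75 205.  ] 13.475 [[ 0.62927386 -0.00953664]] [[ 0.62826552 -0.04106332]]
beaker [287.5 200. ] 14.575 [[ 0.64138898 -0.0046368 ]] [[ 0.64028759 -0.03881162]]
beaker [290. 200.] 13.15 [[ 0.64119935 -0.01050134]] [[ 0.64020674 -0.04133105]]
```

```bash
python3 - <<'E'
from h import *
np.set_printoptions(precision=4,suppress=True)
s=lambda P:(np.array(P)+.5)/3.6-.5+[190,135]
t=lambda P:(np.array(P)+.5)/2.8-.5+[160,160]
for n,P in dict(t2s=[(566,254),(717,388),(613,437),(471,299)],t3s=[(309,26),(485,165),(400,200),(227,58)]).items():
    w=ray("scene",s(P),.02); print(n,w.mean(0),np.linalg.norm(w-np.roll(w,-1,0),axis=1),w.tolist())
for n,P in dict(t2t=[(62,272),(272,268),(273,376),(64,376)],t3t=[(423,283),(737,259),(747,364),(433,388)]).items():
    w=ray("top",t(P),.02); print(n,w.mean(0),np.linalg.norm(w-np.roll(w,-1,0),axis=1),w.tolist())
for n,z,ps,pt in [("beaker",.08,(285,225),(362,120)),("small",.072,(230,153),(501,135)),("big",.106,(341,303),(202,82)),("pot",.062,(127,114),(628,89))]:
    print(n,ray("scene",s([ps]),z),ray("top",t([pt]),z))
print("beaker rim L,R,T", ray("top",t([(328,120),(397,120),(362,87),(362,154)]),.08))
print("carton top",ray("scene",s([(441,390),(504,435),(462,461),(400,413)]),.075).mean(0))
E
```

```text
t2s [0.4758 0.1739] [0.1842 0.0952 0.1786 0.0954] [[0.4274325764219813, 0.08063398653314424], [0.42893105971200496, 0.26478370551135744], [0.5241570688937292, 0.2644230316298556], [0.522695137907032, 0.08587285782599952]]
t3s [ 0.4631 -0.1875] [0.2741 0.0875 0.2698 0.0926] [[0.423768348263974, -0.32687984405590254], [0.41242358311712524, -0.05303381254986761], [0.49990702076517857, -0.0503889769721505], [0.5161017413480136, -0.31970979968822755]]
t2t [0.4727 0.1671] [0.1858 0.0933 0.1826 0.0907] [[0.5193734380232748, 0.26026358392316046], [0.5180022245149344, 0.0745173774193451], [0.4247524007104467, 0.0755217790052151], [0.42867855772019886, 0.2580820662772741]]
t3t [ 0.4616 -0.1965] [0.2764 0.0912 0.2731 0.0905] [[0.5011126603562418, -0.05666577187463327], [0.5128979900510858, -0.3327942883319213], [0.42171958953839594, -0.3348050372330707], [0.4107806227537123, -0.061875587133761616]]
beaker [[ 0.6342 -0.0041]] [[ 0.6352 -0.0079]]
small [[ 0.6192 -0.1197]] [[ 0.6202 -0.1245]]
big [[0.6618 0.1236]] [[0.6662 0.1229]]
pot [[ 0.659  -0.2293]] [[ 0.6587 -0.2368]]
beaker rim L,R,T [[ 0.6361  0.0206]
 [ 0.6343 -0.0372]
 [ 0.6635 -0.0088]
 [ 0.6064 -0.007 ]]
carton top [0.6463 0.2392]
```

The trays and objects measure to their stated sizes, and the two views agree to within 4–7 mm. I'll start by moving to above the small bottle.

>>> jog_arm(deltas=[0,0,-66.5,391,-650,-82,1,0,0,-66.5,391,-650,-82,1,0,0,-66.5,391,-650,-82,1,0,0,-66.5,391,-650,-82,1,0,0,-66.5,391,-650,-82,1,0,0,-66.5,391,-650,-82,1,0,0,-66.5,391,-650,-82,1,0,0,-66.5,391,-650,-82,1,0,0,-66.5,391,-650,-82,1,0,0,-66.5,391,-650,-82,1,0,0,-66.5,391,-650,-82,1,0,0,-66.5,391,-650,-82,1,0,0,-66.5,391,-650,-82,1,0,0,-66.5,391,-650,-82,1,0,0,-66.5,391,-650,-82,1,0,0,-66.5,391,-650,-82,1,0,0,-66.5,391,-650,-82,1,0,0,-66.5,391,-650,-82,1,0,0,-66.5,391,-650,-82,1,0,0,-66.5,391,-650,-82,1], grip_force=25)

```text
clock: 2.1
position: [0.6195, -0.1209, 0.1609]
ee_rot: [-0.0, 0.706, 0.708, 0.0]
contact_force: [-0.2, 0.1, 0.4]
width: 0.0853
gripper_force: 0.0
```

```bash
python3 - <<'E'
from h import *
s=manip.get_state(); print(s["clock"],s["position"],s["ee_rot"],s["qpos"])
c=[]
for n in("top","scene"):
    k=imaging.calibration(n);T=np.linalg.inv(k["cam_to_world"])
    p=cv2.projectPoints(np.float64([s["position"]+[0,0,-.011]]),cv2.Rodrigues(T[:3,:3])[0],T[:3,3],k["mtx"],k["dist"])[0][0,0]
    print(n,p); im=imaging.get_image(n); x,y=p.round().astype(int)
    c.append(cv2.resize(im[y-50:y+50,x-50:x+50],(396,396),interpolation=2))
cv2.imwrite("pics/g1.png",cv2.convertScaleAbs(np.hstack(c),alpha=1.6))
E
```

```text
2.1 [ 0.61946286 -0.12089522  0.16085377] [-4.24729133e-05  7.06348814e-01  7.07863920e-01  1.48622601e-04] [-3.03090230e-01  4.11121322e-01  1.50579233e+00  3.21900898e-04
  1.22461673e+00 -3.05342127e-01]
top [341.08981316 201.75309834]
scene [251.75587853 154.45272966]
```

View pics/g1.png

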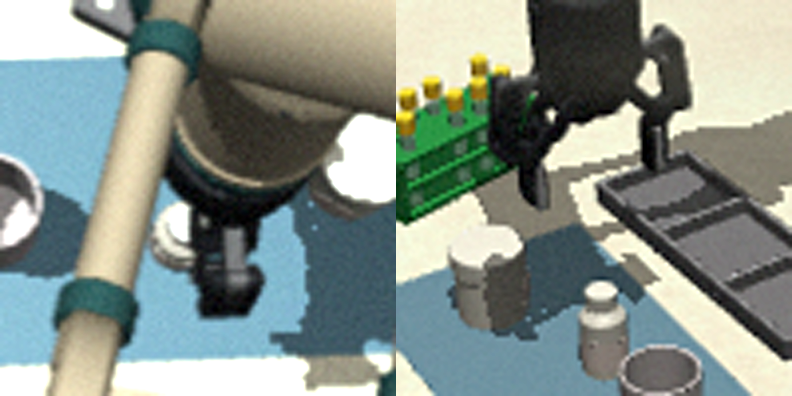

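In the scene half, the fingertips at (540,205) and (655,168) straddle the point expected from calibration, so that calibration is good. The small bottle is at (603,330), directly below the gripper. I'll descend and grip.

>>> jog_arm(deltas=[0,0,0,0,0,-30,1,0,0,0,0,0,-60,1,0,0,0,0,0,-90,1,0,0,0,0,0,-110,1,0,0,0,0,0,-120,1,0,0,0,0,0,-127,1,0,0,0,0,0,-127,1,0,0,0,0,0,-127,0.4,0,0,0,0,0,-127,0.4,0,0,0,0,0,-127,0,0,0,0,0,0,-127,0,0,0,0,0,0,-127,0,0,0,0,0,0,-127,0,0,0,0,0,0,-127,0,0,0,0,0,0,-127,0], grip_force=25)

```text
clock: 3.7
position: [0.6206, -0.1228, 0.0343]
ee_rot: [0.001, 0.707, 0.707, 0.0]
contact_force: [-0.6, -0.4, 5.3]
width: 0.035
gripper_force: 25.2
```

>>> jog_arm(deltas=[0,0,0,0,0,10,0,0,0,0,0,0,35,0,0,0,0,0,0,70,0,0,0,0,0,0,105,0,0,0,0,0,0,130,0,0,0,0,-10,15,140,0,0,0,0,-20,40,140,0,0,0,0,-34,72,140,0,0,0,0,-48,104,140,0,0,0,0,-62,136,140,0,0,0,0,-76,168,140,0,0,0,0,-90,200,140,0,0,0,0,-104,232,140,0,0,0,0,-118,264,140,0,0,0,0,-130,296,140,0,0,0,0,-140,320,140,0,0,0,0,-146,334,140,0,0,0,0,-146,338,140,0,0,0,0,-146,338,130,0,0,0,0,-146,338,120,0])

```text
clock: 5.7
position: [0.4744, 0.2146, 0.1525]
ee_rot: [0.0, 0.707, 0.707, -0.0]
contact_force: [-0.0, -0.2, -0.6]
width: 0.0354
gripper_force: 25.1
```

>>> jog_arm(deltas=[0,0,0,0,0,-20,0,0,0,0,0,0,-45,0,0,0,0,0,0,-70,0,0,0,0,0,0,-85,0,0,0,0,0,0,-95,0,0,0,0,0,0,-95,0])

```text
clock: 6.3
position: [0.4732, 0.2142, 0.0564]
ee_rot: [-0.001, 0.707, 0.707, -0.002]
contact_force: [-1.0, -1.4, -1.0]
width: 0.0354
gripper_force: 25.1
```

```bash
python3 - <<'E'
from h import *
s=manip.get_state(); print(s["clock"],s["position"],s["contact_force"])
cv2.imwrite("pics/p1.png",cv2.convertScaleAbs(cv2.resize(imaging.get_image("scene")[180:310,290:450],(788,600)[::1],interpolation=2),alpha=1.6))
E
```

```text
6.3 [0.47319061 0.21416705 0.0564446 ] [-0.9894166  -1.36753171 -0.99812073]
```

View pics/p1.png

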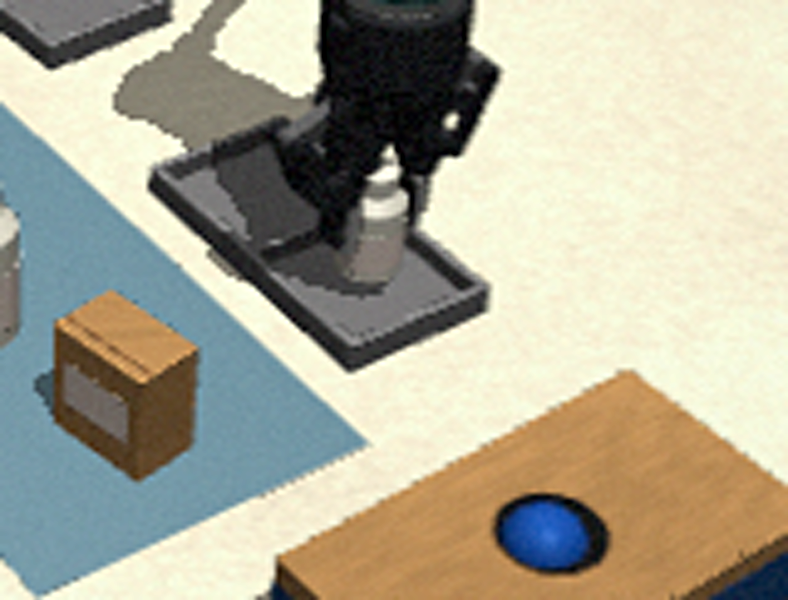

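The bottle base is at (372,283), about 16 mm above the floor. It's centred over the right-hand compartment, whose floor centre is near (373,310).

>>> jog_arm(deltas=[0,0,0,0,0,-6,0,0,0,0,0,0,-11,0,0,0,0,0,0,-14,0,0,0,0,0,0,-16,0,0,0,0,0,0,-17,0,0,0,0,0,0,-17,0,0,0,0,0,0,-17,0])

```text
clock: 7.05
position: [0.4742, 0.2155, 0.0415]
ee_rot: [0.0, 0.707, 0.707, 0.0]
contact_force: [-0.2, 0.1, -1.2]
width: 0.0352
gripper_force: 25.1
```

>>> jog_arm(deltas=[0,0,0,0,0,-0.7,0,0,0,0,0,0,-1.3,0,0,0,0,0,0,-1.3,0])

```text
clock: 7.35
position: [0.4742, 0.2155, 0.0403]
ee_rot: [0.0, 0.707, 0.707, 0.0]
contact_force: [-0.6, 0.6, 1.0]
width: 0.0349
gripper_force: 25.3
```

>>> jog_arm(deltas=[0,0,0,0,0,0,0.5,0,0,0,0,0,0,0.6,0,0,0,0,0,0,0.7,0,0,0,0,0,0,0.7,0,0,0,0,0,20,0.7,0,0,0,0,0,50,0.7,0,0,0,0,0,90,0.7,0,0,0,0,0,130,1,0,0,0,185,-448,130,1,0,0,0,185,-448,130,1,0,0,0,185,-448,130,1,0,0,0,185,-448,130,1,0,0,0,185,-448,130,1,0,0,0,185,-448,130,1,0,0,0,185,-448,130,1,0,0,0,185,-448,130,1,0,0,0,185,-448,130,1,0,0,0,185,-448,130,1,0,0,0,185,-448,130,1,0,0,0,185,-448,130,1])

```text
clock: 9.35
position: [0.6587, -0.233, 0.1691]
ee_rot: [-0.001, 0.708, 0.707, -0.0]
contact_force: [-0.3, 0.1, -0.2]
width: 0.0853
gripper_force: 0.0
```

>>> jog_arm(deltas=[0,0,0,0,0,-30,1,0,0,0,0,0,-60,1,0,0,0,0,0,-90,1,0,0,0,0,0,-110,1,0,0,0,0,0,-123,1,0,0,0,0,0,-123,1,0,0,0,0,0,-123,1,0,0,0,0,0,-123,0.7,0,0,0,0,0,-123,0.6,0,0,0,0,0,-123,0.4,0,0,0,0,0,-123,0,0,0,0,0,0,-123,0,0,0,0,0,0,-123,0,0,0,0,0,0,-123,0], grip_force=25)

```text
clock: 10.75
position: [0.66, -0.2329, 0.0488]
ee_rot: [0.001, 0.707, 0.707, 0.001]
contact_force: [0.6, -0.2, 5.5]
width: 0.059
gripper_force: 27.4
```

>>> jog_arm(deltas=[0,0,0,0,0,10,0,0,0,0,0,0,35,0,0,0,0,0,0,70,0,0,0,0,0,0,105,0,0,0,0,0,0,130,0,0,0,0,-10,15,140,0,0,0,0,-25,40,140,0,0,0,0,-45,75,140,0,0,0,0,-65,110,140,0,0,0,0,-85,145,140,0,0,0,0,-105,180,140,0,0,0,0,-125,215,140,0,0,0,0,-143,250,140,0,0,0,0,-160,285,140,0,0,0,0,-172,315,140,0,0,0,0,-180,340,140,0,0,0,0,-185,354,140,0,0,0,0,-185,358,140,0,0,0,0,-185,358,130,0,0,0,0,-185,358,120,0])

```text
clock: 12.75
position: [0.4745, 0.1246, 0.1662]
ee_rot: [0.0, 0.707, 0.707, -0.0]
contact_force: [-0.7, -0.7, -0.6]
width: 0.0589
gripper_force: 27.2
```

>>> jog_arm(deltas=[0,0,0,0,0,-20,0,0,0,0,0,0,-45,0,0,0,0,0,0,-70,0,0,0,0,0,0,-85,0,0,0,0,0,0,-95,0,0,0,0,0,0,-95,0,0,0,0,0,0,-95,0])

```text
clock: 13.45
position: [0.4746, 0.125, 0.072]
ee_rot: [0.0, 0.707, 0.707, 0.0]
contact_force: [-0.6, 1.1, -0.7]
width: 0.0589
gripper_force: 27.2
```

```bash
python3 - <<'E'
from h import *
s=manip.get_state(); print(s["clock"],s["position"],s["contact_force"])
cv2.imwrite("pics/p2.png",cv2.convertScaleAbs(cv2.resize(imaging.get_image("scene")[180:310,290:450],(788,600)[::1],interpolation=2),alpha=1.6))
E
```

```text
13.45 [0.47455374 0.12495787 0.07196518] [-0.64277732  1.0725136  -0.66583511]
```

View pics/p2.png

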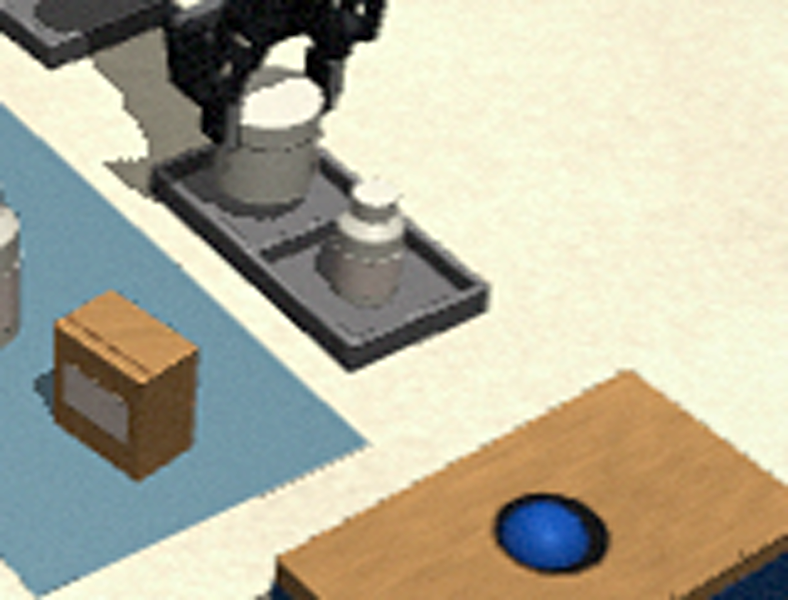

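The small bottle stands upright in the right-hand compartment at (368,290). The pot at (268,170) hovers over the left-hand one.

>>> jog_arm(deltas=[0,0,0,0,0,-6,0,0,0,0,0,0,-11,0,0,0,0,0,0,-14,0,0,0,0,0,0,-16,0,0,0,0,0,0,-17,0,0,0,0,0,0,-17,0,0,0,0,0,0,-17,0])

```text
clock: 14.2
position: [0.4742, 0.1255, 0.0551]
ee_rot: [0.0, 0.707, 0.707, 0.0]
contact_force: [-0.0, -0.2, -0.8]
width: 0.0595
gripper_force: 27.1
```

>>> jog_arm(deltas=[0,0,0,0,0,-0.7,0,0,0,0,0,0,-1.4,0,0,0,0,0,0,-1.4,0])

```text
clock: 14.5
position: [0.4743, 0.1255, 0.0548]
ee_rot: [0.0, 0.707, 0.707, 0.0]
contact_force: [-1.6, 0.5, 8.3]
width: 0.059
gripper_force: 28.0
```

>>> jog_arm(deltas=[0,0,0,0,0,0.5,0.8,0,0,0,0,0,1,0.9,0,0,0,0,0,1,1,0,0,0,0,0,1,1,0,0,0,0,0,20,1,0,0,0,0,0,50,1,0,0,0,0,0,90,1,0,0,0,0,0,130,1,0,0,0,191,-1,130,1,0,0,0,191,-1,130,1,0,0,0,191,-1,130,1,0,0,0,191,-1,130,1,0,0,0,191,-1,130,1,0,0,0,191,-1,130,1,0,0,0,191,-1,130,1])

```text
clock: 16.0
position: [0.6637, 0.1245, 0.1831]
ee_rot: [-0.001, 0.707, 0.707, -0.001]
contact_force: [-0.8, -0.6, -0.2]
width: 0.0852
gripper_force: 0.0
```

```bash
python3 - <<'E'
from h import *
s=manip.get_state(); print(s["clock"],s["position"],s["contact_force"])
cv2.imwrite("pics/p3.png",cv2.convertScaleAbs(cv2.resize(imaging.get_image("scene")[140:300,230:443],(788,592),interpolation=2),alpha=1.6))
E
```

```text
16.0 [0.66365277 0.12446698 0.18310851] [-0.8387627  -0.59772388 -0.21760809]
```

View pics/p3.png

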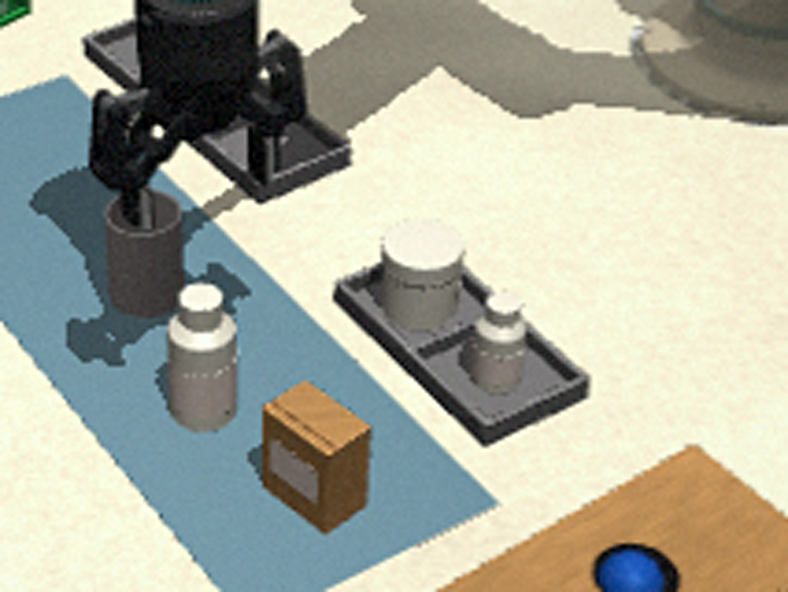

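The first kit is complete: pot at (423,275) and small bottle at (498,345), both upright. The gripper is above the big bottle at (203,355).

>>> jog_arm(deltas=[0,0,0,0,0,-30,1,0,0,0,0,0,-60,1,0,0,0,0,0,-90,1,0,0,0,0,0,-115,1,0,0,0,0,0,-129,1,0,0,0,0,0,-129,1,0,0,0,0,0,-129,1,0,0,0,0,0,-129,0.7,0,0,0,0,0,-129,0.6,0,0,0,0,0,-129,0.5,0,0,0,0,0,-129,0.3,0,0,0,0,0,-129,0,0,0,0,0,0,-129,0,0,0,0,0,0,-129,0], grip_force=30)

```text
clock: 17.45
position: [0.6659, 0.1245, 0.056]
ee_rot: [0.001, 0.707, 0.707, 0.001]
contact_force: [-0.2, -0.2, 5.7]
width: 0.047
gripper_force: 31.4
```

>>> jog_arm(deltas=[0,0,0,0,0,10,0,0,0,0,0,0,35,0,0,0,0,0,0,70,0,0,0,0,0,0,105,0,0,0,0,0,0,125,0,0,0,0,-10,-15,130,0,0,0,0,-28,-45,130,0,0,0,0,-50,-80,130,0,0,0,0,-72,-117,130,0,0,0,0,-94,-154,130,0,0,0,0,-116,-191,130,0,0,0,0,-136,-228,130,0,0,0,0,-154,-265,130,0,0,0,0,-170,-302,130,0,0,0,0,-183,-339,130,0,0,0,0,-193,-370,130,0,0,0,0,-199,-393,130,0,0,0,0,-199,-404,130,0,0,0,0,-199,-407,125,0,0,0,0,-199,-407,115,0])

```text
clock: 19.45
position: [0.4662, -0.2823, 0.1692]
ee_rot: [0.0, 0.707, 0.707, 0.0]
contact_force: [0.4, -0.3, -1.3]
width: 0.0469
gripper_force: 31.3
```

>>> jog_arm(deltas=[0,0,2,0,0,-20,0,0,0,3,0,0,-45,0,0,0,3,0,0,-70,0,0,0,3,0,0,-82,0,0,0,3,0,0,-91,0,0,0,3,0,0,-91,0,0,0,3,0,0,-91,0])

```text
clock: 20.15
position: [0.4667, -0.2826, 0.0792]
ee_rot: [0.001, 0.688, 0.726, 0.0]
contact_force: [-0.6, 1.3, -1.0]
width: 0.0469
gripper_force: 31.2
```

```bash
python3 - <<'E'
from h import *
s=manip.get_state(); print(s["clock"],s["position"],s["contact_force"])
cv2.imwrite("pics/p4.png",cv2.convertScaleAbs(cv2.resize(imaging.get_image("scene")[105:225,200:360],(788,591),interpolation=2),alpha=1.6))
E
```

```text
20.15 [ 0.46670872 -0.28262722  0.07916337] [-0.63056741  1.34693997 -0.98558195]
```

View pics/p4.png

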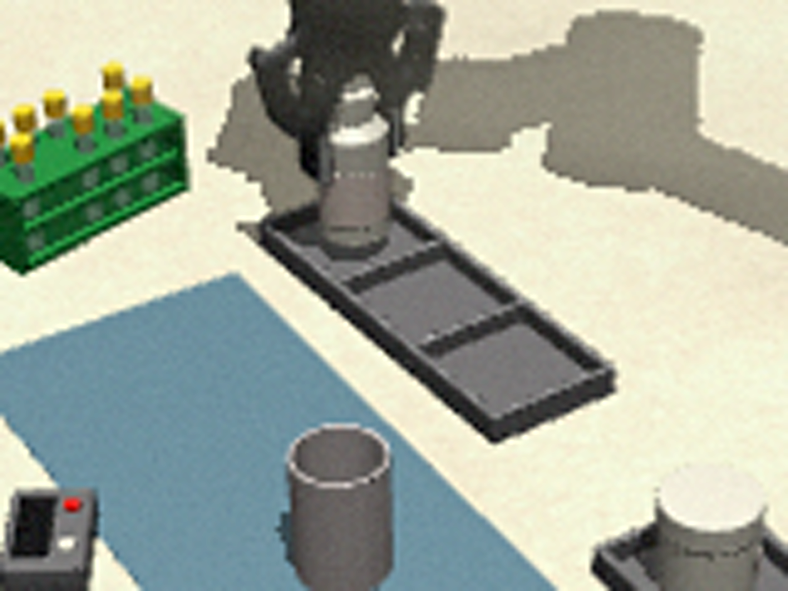

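The big bottle (355,235) is centred over the far compartment, with its base at rim height.

>>> jog_arm(deltas=[0,0,0,0,0,-6,0,0,0,0,0,0,-11,0,0,0,0,0,0,-14,0,0,0,0,0,0,-16,0,0,0,0,0,0,-17,0,0,0,0,0,0,-17,0,0,0,0,0,0,-17,0])

```text
clock: 20.9
position: [0.4659, -0.2825, 0.062]
ee_rot: [-0.0, 0.688, 0.725, -0.0]
contact_force: [-0.4, 0.6, 3.5]
width: 0.0469
gripper_force: 31.7
```

>>> jog_arm(deltas=[0,0,0,0,0,0,0.65,0,0,0,0,0,0,0.8,0,0,0,0,0,0,0.9,0,0,0,0,0,0,0.9,0,0,0,0,0,20,0.9,0,0,0,0,0,50,0.9,0,0,0,0,0,90,1,0,0,0,0,0,120,1,0,0,0,0,0,120,1,0,0,0,169,276,110,1,0,0,0,169,276,110,1,0,0,0,169,276,110,1,0,0,0,169,276,110,1,0,0,0,169,276,110,1,0,0,0,169,276,110,1,0,0,0,169,276,110,1,0,0,0,169,276,110,1,0,0,0,169,276,110,1,0,0,0,169,276,110,1])

```text
clock: 22.8
position: [0.6342, -0.0076, 0.171]
ee_rot: [-0.0, 0.689, 0.725, -0.001]
contact_force: [0.3, 0.6, 0.9]
width: 0.0853
gripper_force: 0.0
```

>>> jog_arm(deltas=[0,0,0,0,0,-30,1,0,0,0,0,0,-60,1,0,0,0,0,0,-90,1,0,0,0,0,0,-113,1,0,0,0,0,0,-124,1,0,0,0,0,0,-124,1,0,0,0,0,0,-124,1,0,0,0,0,0,-124,0.75,0,0,0,0,0,-124,0.65,0,0,0,0,0,-124,0.5,0,0,0,0,0,-124,0,0,0,0,0,0,-124,0,0,0,0,0,0,-124,0,0,0,0,0,0,-124,0], grip_force=30)

```text
clock: 24.2
position: [0.6362, -0.0067, 0.0493]
ee_rot: [0.001, 0.688, 0.726, 0.001]
contact_force: [-1.0, -0.2, 6.0]
width: 0.0568
gripper_force: 32.7
```

>>> jog_arm(deltas=[0,0,0,0,0,10,0,0,0,0,0,0,35,0,0,0,0,0,0,70,0,0,0,0,0,0,100,0,0,0,0,0,0,110,0,0,0,0,-10,-11,110,0,0,0,0,-28,-30,110,0,0,0,0,-50,-54,110,0,0,0,0,-72,-78,110,0,0,0,0,-94,-102,110,0,0,0,0,-116,-126,110,0,0,0,0,-138,-150,110,0,0,0,0,-156,-170,110,0,0,0,0,-168,-181,108,0,0,0,0,-173,-186,95,0,0,0,0,-173,-186,75,0,0,0,0,-173,-186,50,0,0,0,0,-173,-186,35,0,0,0,0,-173,-186,27,0,0,0,0,-173,-186,27,0])

```text
clock: 26.2
position: [0.4598, -0.1918, 0.0725]
ee_rot: [-0.003, 0.688, 0.725, -0.001]
contact_force: [0.9, -0.4, -0.7]
width: 0.0568
gripper_force: 32.5
```

```bash
python3 - <<'E'
from h import *
s=manip.get_state(); print(s["clock"],s["position"],s["contact_force"])
cv2.imwrite("pics/p5.png",cv2.convertScaleAbs(cv2.resize(imaging.get_image("scene")[105:225,200:360],(788,591),interpolation=2),alpha=1.6))
E
```

```text
26.2 [ 0.45981822 -0.19180942  0.07254817] [ 0.93619486 -0.38442619 -0.6617436 ]
```

View pics/p5.png

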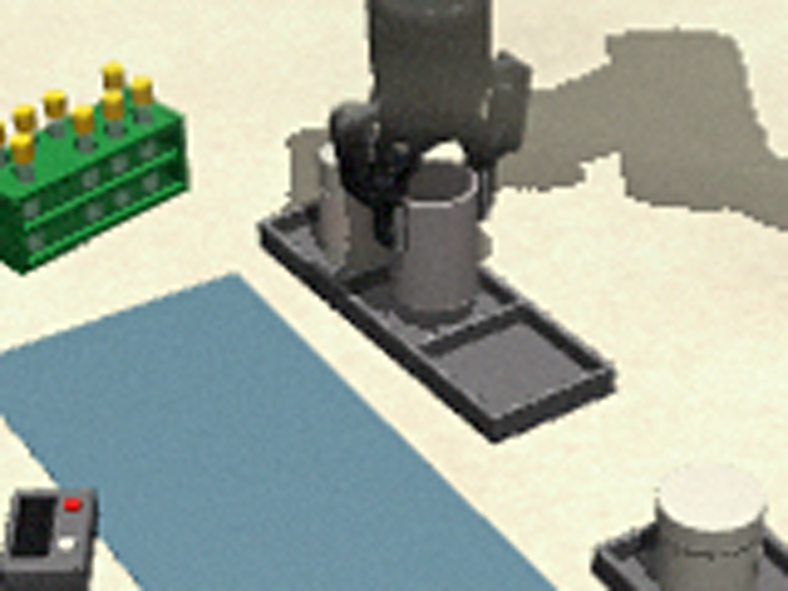

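The beaker's base centre, about (437,298), matches the middle compartment's centre at about (434,295). The big bottle stands behind it at (345,210).

>>> jog_arm(deltas=[0,0,0,0,0,-6,0,0,0,0,0,0,-11,0,0,0,0,0,0,-14,0,0,0,0,0,0,-16,0,0,0,0,0,0,-18,0,0,0,0,0,0,-18,0,0,0,0,0,0,-18,0])

```text
clock: 26.95
position: [0.4622, -0.1926, 0.0567]
ee_rot: [0.0, 0.688, 0.726, 0.0]
contact_force: [0.4, -0.0, -1.2]
width: 0.0572
gripper_force: 32.5
```

>>> jog_arm(deltas=[0,0,0,0,0,-0.8,0,0,0,0,0,0,-1.6,0,0,0,0,0,0,-1.6,0])

```text
clock: 27.25
position: [0.4623, -0.1927, 0.0553]
ee_rot: [0.0, 0.688, 0.725, 0.0]
contact_force: [-0.6, -0.2, 2.3]
width: 0.0572
gripper_force: 32.6
```

>>> jog_arm(deltas=[0,0,0,0,0,0,0.75,0,0,0,0,0,0,0.88,0,0,0,0,0,0,1,0,0,0,0,0,0,1,0,0,0,0,0,20,1,0,0,0,0,0,50,1,0,0,0,0,0,90,1,0,0,0,0,0,120,1,0,0,7.6,184,430,120,1,0,0,7.6,184,430,120,1,0,0,7.6,184,430,120,1,0,0,7.6,184,430,120,1,0,0,7.6,184,430,120,1,0,0,7.6,184,430,120,1,0,0,7.6,184,430,120,1,0,0,7.6,184,430,120,1,0,0,7.6,184,430,120,1,0,0,7.6,184,430,120,1,0,0,7.6,184,430,120,1,0,0,7.6,184,430,120,1])

```text
clock: 29.25
position: [0.6456, 0.2372, 0.1744]
ee_rot: [-0.0, 0.638, 0.77, -0.001]
contact_force: [-0.1, -0.3, -0.1]
width: 0.0855
gripper_force: 0.0
```

>>> jog_arm(deltas=[0,0,0,0,0,-30,1,0,0,0,0,0,-60,1,0,0,0,0,0,-90,1,0,0,0,0,0,-115,1,0,0,0,0,0,-128,1,0,0,0,0,0,-128,1,0,0,0,0,0,-128,1,0,0,0,0,0,-128,0.7,0,0,0,0,0,-128,0.6,0,0,0,0,0,-128,0.5,0,0,0,0,0,-128,0.3,0,0,0,0,0,-128,0,0,0,0,0,0,-128,0,0,0,0,0,0,-128,0], grip_force=25)

```text
clock: 30.65
position: [0.6467, 0.2377, 0.0481]
ee_rot: [0.001, 0.639, 0.77, 0.001]
contact_force: [-0.3, 0.5, 5.6]
width: 0.0398
gripper_force: 26.4
```

>>> jog_arm(deltas=[0,0,0,0,0,10,0,0,0,0,0,0,35,0,0,0,0,0,0,70,0,0,0,0,0,0,105,0,0,0,0,0,0,125,0,0,0,0,-8,-13,130,0,0,0,-1,-24,-38,130,0,0,0,-2,-44,-70,130,0,0,0,-3,-64,-103,130,0,0,0,-4,-84,-136,130,0,0,0,-5,-104,-169,130,0,0,0,-6,-124,-202,130,0,0,0,-7,-142,-235,130,0,0,0,-8,-158,-268,130,0,0,0,-8,-172,-298,130,0,0,0,-8,-182,-322,130,0,0,0,-8,-188,-336,128,0,0,0,-8,-188,-340,115,0,0,0,-8,-188,-340,100,0,0,0,-8,-188,-340,80,0])

```text
clock: 32.65
position: [0.4563, -0.103, 0.1259]
ee_rot: [-0.001, 0.691, 0.723, -0.0]
contact_force: [0.3, 0.3, -0.8]
width: 0.0397
gripper_force: 25.8
```

>>> jog_arm(deltas=[0,0,0,0,0,-20,0,0,0,0,0,0,-38,0,0,0,0,0,0,-50,0,0,0,0,0,0,-53,0,0,0,0,0,0,-53,0,0,0,0,0,0,-53,0])

```text
clock: 33.25
position: [0.4579, -0.1027, 0.0743]
ee_rot: [0.0, 0.691, 0.723, 0.0]
contact_force: [0.9, -0.6, -0.8]
width: 0.0397
gripper_force: 25.7
```

```bash
python3 - <<'E'
from h import *
s=manip.get_state(); print(s["clock"],s["position"],s["contact_force"])
cv2.imwrite("pics/p6.png",cv2.convertScaleAbs(cv2.resize(imaging.get_image("scene")[105:225,200:360],(788,591),interpolation=2),alpha=1.6))
E
```

```text
33.25 [ 0.45787451 -0.10272472  0.07426716] [ 0.91996997 -0.63265959 -0.779311  ]
```

View pics/p6.png

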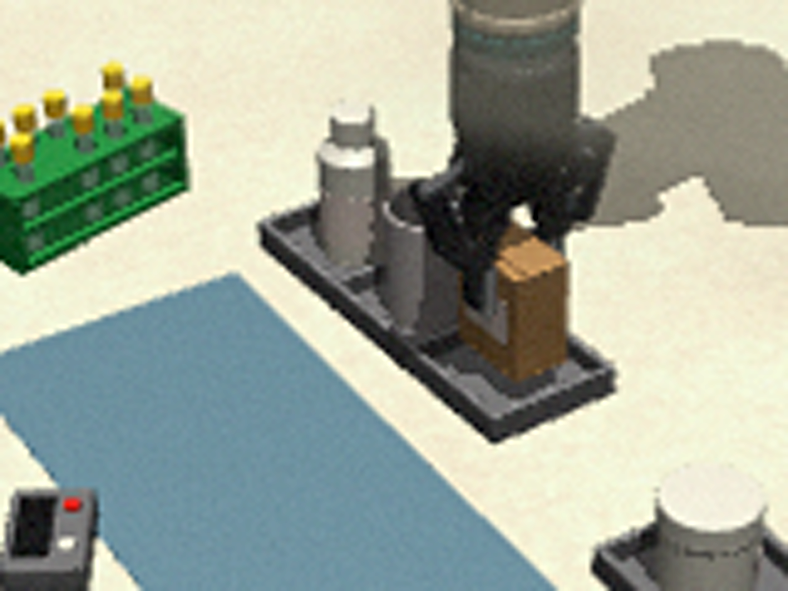

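The carton's base centre is at about (515,351), 6 mm above the rim. That sits over the near compartment's centre at about (515,362). The big bottle and the beaker stand upright.

>>> jog_arm(deltas=[0,0,0,0,0,-7,0,0,0,0,0,0,-13,0,0,0,0,0,0,-17,0,0,0,0,0,0,-19,0,0,0,0,0,0,-20,0,0,0,0,0,0,-20,0,0,0,0,0,0,-20,0])

```text
clock: 34.0
position: [0.4583, -0.1026, 0.0541]
ee_rot: [0.0, 0.691, 0.723, 0.0]
contact_force: [0.1, -0.7, -1.1]
width: 0.0395
gripper_force: 25.8
```

>>> jog_arm(deltas=[0,0,0,0,0,-0.6,0,0,0,0,0,0,-1.2,0,0,0,0,0,0,-1.2,0])

```text
clock: 34.3
position: [0.4583, -0.1027, 0.054]
ee_rot: [0.0, 0.691, 0.723, 0.0]
contact_force: [-1.6, 1.3, 9.2]
width: 0.0397
gripper_force: 27.0
```

In contact. I'll release and retreat upward.

>>> jog_arm(deltas=[0,0,0,0,0,0.6,0.55,0,0,0,0,0,1,0.7,0,0,0,0,0,1,0.8,0,0,0,0,0,1,0.8,0,0,0,0,0,20,0.8,0,0,0,0,0,50,0.8,0,0,0,0,0,90,1,0,0,0,0,0,130,1,0,0,0,0,0,170,1,0,0,0,-50,0,200,1,0,0,0,-100,0,200,1,0,0,0,-100,0,200,1,0,0,0,-100,0,200,1,0,0,0,-100,0,200,1])

```text
clock: 35.7
position: [0.359, -0.1028, 0.2528]
ee_rot: [0.001, 0.691, 0.723, 0.0]
contact_force: [-0.5, 0.3, -0.5]
width: 0.0852
gripper_force: 0.0
```

```bash
python3 - <<'E'
from h import *
s=manip.get_state(); print(s["clock"],s["position"],s["width"])
cv2.imwrite("pics/p7.png",cv2.convertScaleAbs(cv2.resize(imaging.get_image("scene")[105:345,180:460],(700,600),interpolation=2),alpha=1.6))
E
```

```text
35.7 [ 0.359031   -0.10282623  0.25278413] 0.08515107223507348
```

View pics/p7.png

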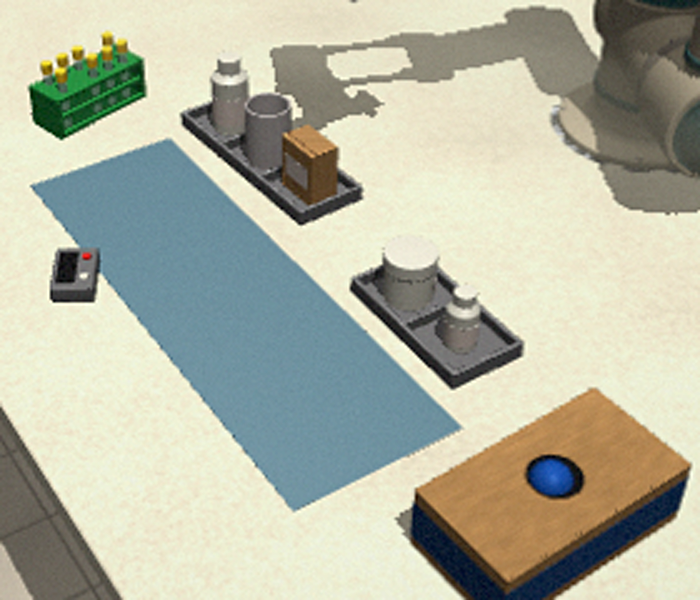

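All five items stand upright in their compartments: big bottle (230,95), beaker (268,132) and carton (310,165) in tray3; pot (410,272) and small bottle (462,318) in tray2. The bystanders show no movement and the gripper is clear, so I'm handing it in.

```bash
python3 -c "
from rig import manip
print(manip.sign_off())"
```

```text
the job is handed in; nothing more can be done
None
```

I finished both kits in the order asked and handed the job in at about 36 s; the last picture shows all five items upright in their compartments and the tube rack, glove box and timer apparently unmoved.

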